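Unlock the centrifuge rotor with its square key

ROBOT

A 6-joint arm with a two-finger parallel gripper is mounted at the origin on a cart in front of the work surface, level with it; the furniture and walls round the work are solid. World frame = base frame: x ahead of the robot, y to its left, z up, the work surface at z = 0. Lengths are in m, angles in rad, forces in N, time in s.
With the tool pointing down it reaches from about 0.3 to 0.775 m from the base axis. Payload 14.6 kg.
Tool frame: the origin (TCP) lies at the very end of the fingers, on their centre line; the grasp point (between the pads) lies ctrl.tcp_to_grasp behind it (ctrl.tcp_to_grasp is the distance from the TCP to the grasp point, in m); x points along the fingers, y is the direction in which the jaws open and shut, and the axes are right-handed (so a half turn about x gives the same grasp; the last joint's range is limited). The gripper opens to 94 mm and grips with 3 to 60 N. Pads are 16 mm wide; open, the fingers measure 119 mm over their backs; the gripper's body (75 mm by 177 mm) begins 78 mm behind the grasp point.
Start: joints at [-1.187, 0.3, 1.521, -0, 1.321, -0.067], TCP at [0.24, -0.495, 0.205] pointing down, gripper open.
Joint ranges: [-3.03, 3.03], [-0.79, 2.21], [0.23, 2.52], [-1.04, 4.18], [0, 3.07], [-2.55, 2.55]. Speed limits (rad/s): [2.22, 2.22, 2.57, 3.14, 3.14, 3.14].

INTERFACE

Orientations are given as [roll, pitch, yaw] about the fixed x, y, z axes, in that order (R = Rz(yaw) Ry(pitch) Rx(roll)).
In Python, from station import ctrl gives the robot as it stands.
- The arm moves only by the tool play_rows, never from a script. Its argument "increments" is a list that holds one entry, the list of rows, each a list of 5 numbers: the closure in counts, from 0 (fully open) to 255 (shut), then the shift along the tool's x, y, z in cm, then the turn about the tool's x in degrees. A call has 1 to 12 rows; each row shifts and turns the commanded pose from where the row before left it, along the tool's axes as they then stand; what a row does not reach is not made up. A row lasts 1/12 s, in which the tool goes at most 41.7 mm and 7.16 degrees, less where a joint would pass 70% of its speed; a pose out of reach is approached as far as the arm can. A call is refused whole if a number of a shift passes 4.17 or a number of a turn 7.16, either way. A call with a gripper value outside its range is refused whole. The fingers move at their own pace and stop on an object; "newtons" is the grip in N (left out, the last holds). Time passes only in rows, so rows that do not move let the fingers close. It gives the time, the measured TCP pose, the force and the opening at its end, in the units of the state.
- ctrl.get_obs(): the state, without advancing time (a new reading comes with each control period).
- ctrl.camera(name): name is "side" or "top" or "wrist"; returns the picture (420x560x3 uint8, red, green, blue); there is no depth.
- ctrl.calibration(name): a dict with "fx", "fy", "cx", "cy" (pixels), "k1" (the pictures are not rectified: a ray, as slopes to the right and down, at radius r is drawn at 1 + k1 r^2 times it, then the intrinsics apply), "rvec" (rotation vector, rad) and "tvec" (3), from world to camera coordinates, as OpenCV has them; the wrist camera has in their place "T_tool_cam" (4x4, takes a point from camera to tool coordinates, whose origin is the TCP and whose axes are the tool frame's). Camera axes: x right, y down, z forward; pixel columns grow to the right and rows downward; lengths in m; the calibration is good to about 2 mm. A picture is of the moment at which its call begins: read the wrist's pose just before it. calibration takes no time and is no camera call.
- ctrl.hand_in(): hands the job in, once; it reports no verdict.
The state is a dict: "time_s": time; "qpos": joint angles; "joint_vel": joint speeds; "tau": joint torques, N m; "ee_pos": TCP position; "eef_rot": TCP orientation; "force": force on the tool from outside, world axes, zero at the start; "moment": the same for the moment, N m; "grip_width": finger opening in m.
Only numpy, scipy, OpenCV 4.12 (cv2) and the standard library are available. Lean on these libraries where they do the work, as an engineer would, in place of code of your own. Each camera call takes 0.05 s, during which the arm holds its last target.

TASK

The rotor of the open bench centrifuge is to come out for cleaning, so free its lock: lift the T-handled square key out of its round stand, push it fully down into the square socket sunk in the middle of the rotor, then turn it anticlockwise (seen from above) to the stop, a little under a quarter turn. Leave the key standing upright in the socket and let go of it, and do not knock over the tall bottle.

Things in the scene. Friction and masses are not known exactly. Their poses are not given: they have to be found in the camera images.
- centrifuge: White bench centrifuge, fixed. Origin: on the bench under the rotor's vertical axis; x to the back, z up. Housing 210 (x) by 190 (y), 115 high; panel at the front to x=-125; opened lid at the back leans from x=+100 (112 high) to +190 (290 high). Bowl diameter 160; aluminium rotor diameter 148, rim 93 high; hub diameter 62, 100 high, with a round well, diameter 47, the steel lock 8 down in it.
- socket (a point): Centre of the mouth of the square socket, in the top face of the rotor's round steel lock (diameter 45), 92 above the bench. It turns with the lock: x and y are square to the socket's sides, z up. Hole 15.6 by 15.6, 26 deep, mouth bevelled by 1.5. The lock stays where it is left (friction about 0.2 N m).
- rotor_lock (a joint): Turn of the rotor's lock about the vertical, rad, positive anticlockwise seen from above: 0 = locked, 1.35 = free, at the stop. It starts between 0 and 0.2.
- key_mid (a point): Half-way up the loose T-handled steel key, 116 tall, 0.15 kg, upright in its stand; z up along the shank, x along the bar. From the tip: square end 14 by 14, 22 long (lowest 5 taper to 9), sides square to x and y; collar diameter 31, 5 thick, rests on the lock or stand when home; shank diameter 13; bar 84 (x) by 14 (y) by 16 high, its middle 50 above this point, 86 above the collar's underside.
- key_tip (a point): Centre of the lower end of the same key's square end, 58 below key_mid; same axes.
- key_stand: Fixed round stand that holds the key: foot diameter 80, dark boss diameter 52, 36 high, with a square hole 15.6 by 15.6, 26 deep, from which the key lifts straight up. Origin: centre of its underside; the hole's sides lie along x and y.
- bottle_mid (a point): Half-way up a loose tall white-capped plastic bottle, 59 in diameter, 185 tall, that stands upright between the stand and the centrifuge, towards the back; z along its axis.
There are look-alikes about, which are no part of the job. Of the things shaped like the part that bears key_mid, the bare steel one is meant.

How it is judged:
By the outcome, as a careful person would: the job done as asked, in the order asked, and still so for the second after the job is handed in, with the robot touching nothing.
It also fails if it takes over 45 s, if anything falls off the work surface, if the arm or the gripper's body presses on something with over 40 N, if the wrist force passes 120 N, or if a joint passes its speed limit or range.

## Working session

There is one attempt and no reset: what is moved stays moved. The work goes in short steps, Python scripts to look and compute and a tool call to move; the robot and the scene stay as the last step left them, time stands still between calls to the robot, and variables do not carry over. Pictures are saved under pics/ and viewed, and the job is handed in when it is done.

Besides the shell and the picture viewer there is one more tool, called after ">>>" as name(argument=value, ...) on one line, values as JSON. play_rows: Moves the arm, as the interface text tells. Its arguments: {"type":"object","properties":{"increments":{"type":"array"},"newtons":{"type":"number"}},"required":["increments"]}

```bash
mkdir -p pics; ls
python3 - <<'E'
from station import ctrl
import cv2
print(ctrl.get_obs()); print(ctrl.tcp_to_grasp)
for n in ("side","top","wrist"):
    im=ctrl.camera(n); cv2.imwrite(f"pics/{n}0.png",im[:,:,::-1]); print(n,ctrl.calibration(n))
E
```

```text
pics
{'time_s': 0.0, 'qpos': array([-1.18660646e+00,  3.00496853e-01,  1.52159721e+00,  2.47194188e-05,
        1.32069295e+00, -6.65927621e-02]), 'joint_vel': array([-0.00080262,  0.00085995, -0.00178033,  0.00183363, -0.00098342,
        0.00055586]), 'tau': array([ 1.38875846e-03, -5.31807160e+01, -3.52741778e+01,  7.08541065e-02,
        2.43660092e-02, -9.13317012e-05]), 'ee_pos': array([ 0.23952467, -0.49480619,  0.20486538]), 'eef_rot': array([-1.65743311,  1.56960173,  1.93493603]), 'force': array([0.06473355, 0.22536062, 0.55512617]), 'moment': array([-0.00634042,  0.03777885,  0.01492272]), 'grip_width': 0.09367773592852753}
0.0188
side {'fx': 454.4111786158855, 'fy': 454.4111786158855, 'cx': 279.7728250005081, 'cy': 204.07445365339308, 'k1': 0.05360139340284106, 'rvec': array([ 0.3444993 , -2.6047412 ,  1.45024559]), 'tvec': array([0.46178319, 0.20641896, 0.97472366])}
top {'fx': 442.85418867773546, 'fy': 442.85418867773546, 'cx': 274.58646983279806, 'cy': 216.15716691700317, 'k1': -0.02048780964675626, 'rvec': array([ 2.17225629, -2.14072609,  0.12823423]), 'tvec': array([-0.13955619,  0.518458  ,  1.33787485])}
wrist {'fx': 363.5631706139389, 'fy': 363.5631706139389, 'cx': 283.17107535333, 'cy': 212.16470349733578, 'k1': 0.030019149813542933, 'T_tool_cam': array([[ 1.20253625e-03, -2.28839686e-01,  9.73463380e-01,
        -1.79098795e-01],
       [ 9.99999260e-01,  4.51866112e-04, -1.12909277e-03,
         1.70276332e-04],
       [-1.81493878e-04,  9.73464018e-01,  2.28840061e-01,
        -6.54911124e-02],
       [ 0.00000000e+00,  0.00000000e+00,  0.00000000e+00,
         1.00000000e+00]])}
```

View pics/top0.png

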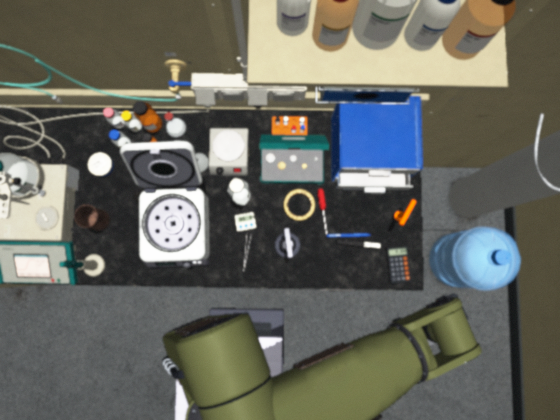

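View pics/side0.png

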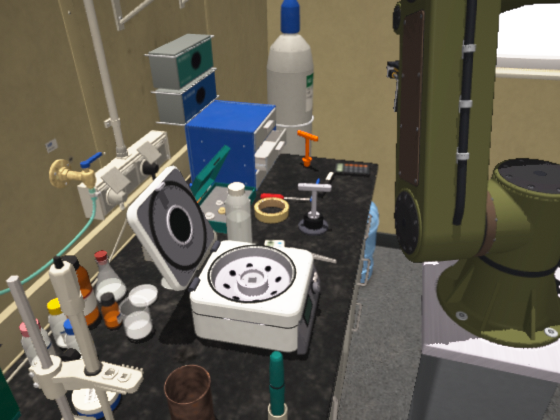

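View pics/wrist0.png

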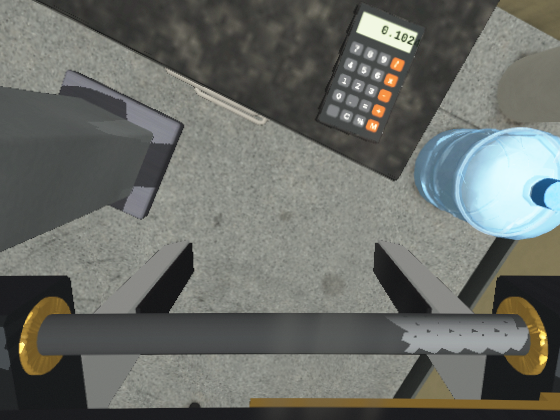

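The top view shows the steel key in its stand near (288,242), the rotor centre near (173,223) and the bottle near (238,190). The orange look-alike is at (405,212), and the green one at the left near (93,265). The side view shows the key bar near (314,186) and the rotor hub near (253,280). Next I'll zoom in and measure.

```bash
cat > h.py <<'E'
import numpy as np, cv2
from scipy.spatial.transform import Rotation as R
from station import ctrl
def cam(n,obs=None):
    c=ctrl.calibration(n)
    if n=="wrist":
        o=obs or ctrl.get_obs(); T=np.eye(4); T[:3,:3]=R.from_euler('xyz',o['eef_rot']).as_matrix(); T[:3,3]=o['ee_pos']
        W=T@c['T_tool_cam']; return c,W[:3,:3],W[:3,3]
    M=R.from_rotvec(c['rvec']).as_matrix(); return c,M.T,-M.T@np.array(c['tvec'])
def ray(n,u,v,obs=None):
    c,Rw,o=cam(n,obs); x=(u-c['cx'])/c['fx'];y=(v-c['cy'])/c['fy']
    rd=np.hypot(x,y);r=rd
    for _ in range(20): r=rd/(1+c['k1']*r*r)
    s=r/rd if rd>0 else 1
    d=Rw@np.array([x*s,y*s,1]); return o,d/np.linalg.norm(d)
def onz(n,u,v,z,obs=None):
    o,d=ray(n,u,v,obs); return o+d*(z-o[2])/d[2]
def proj(n,P,obs=None):
    c,Rw,o=cam(n,obs); p=Rw.T@(np.array(P)-o); x,y=p[0]/p[2],p[1]/p[2]; k=1+c['k1']*(x*x+y*y)
    return np.array([c['fx']*x*k+c['cx'],c['fy']*y*k+c['cy']])
def tri(r1,r2):
    (o1,d1),(o2,d2)=r1,r2
    A=np.stack([d1,-d2],1); t=np.linalg.lstsq(A,o2-o1,rcond=None)[0]
    a=o1+t[0]*d1;b=o2+t[1]*d2; return (a+b)/2,np.linalg.norm(a-b)
def crop(src,u0,v0,w,h,s,dst):
    im=cv2.imread(src)[v0:v0+h,u0:u0+w]; cv2.imwrite(dst,cv2.resize(im,None,fx=s,fy=s,interpolation=cv2.INTER_CUBIC))
E
python3 - <<'E'
from h import *
crop('pics/top0.png',130,120,200,150,4,'pics/top0c.png')
crop('pics/side0.png',190,150,160,130,5,'pics/side0c.png')
for n in("top","side"): print(cam(n)[2])
print(onz('top',288,242,.13),onz('top',173,223,.1),onz('top',238,186,.185))
E
```

```text
[ 0.35328838 -0.13812482  1.39078848]
[0.24600744 0.81567248 0.69289065]
[ 0.43474444 -0.17170204  0.13      ] [0.4874775  0.16567111 0.1       ] [ 0.58420063 -0.03016065  0.185     ]
```

View pics/top0c.png

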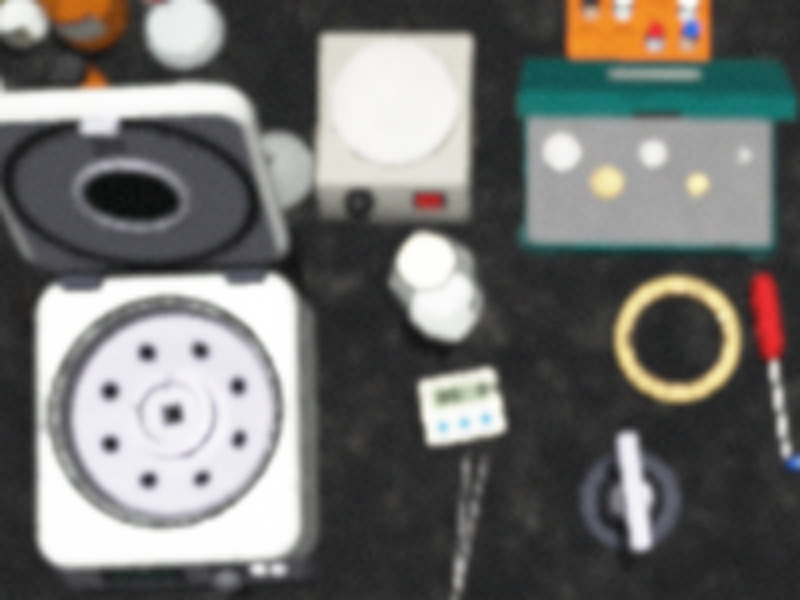

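View pics/side0c.png

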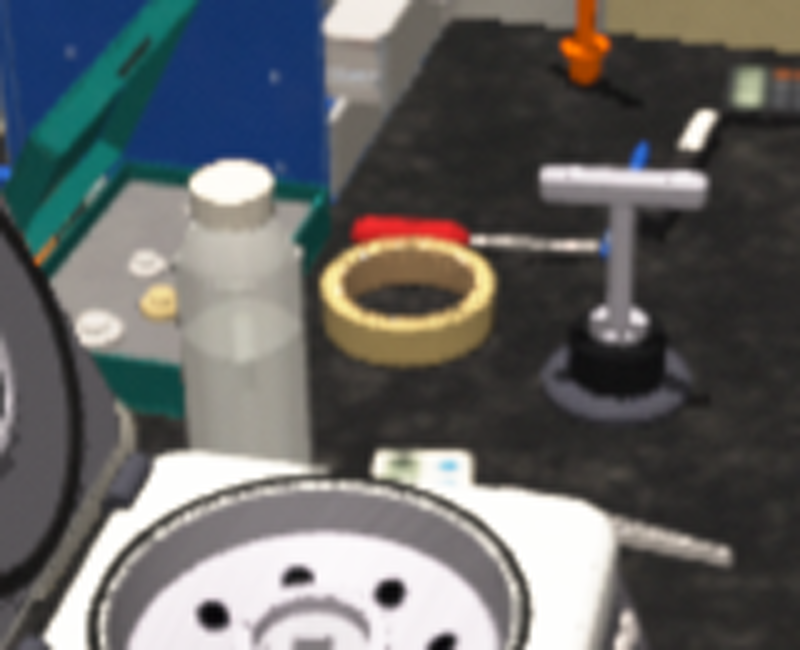

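Run:
```python
from h import *
o=ctrl.get_obs(); print(R.from_euler('xyz',o['eef_rot']).as_matrix().round(4))
im=cv2.imread('pics/top0.png')
# bar
roi=im[222:264,278:302]; g=cv2.cvtColor(roi,cv2.COLOR_BGR2GRAY); m=(g>165).astype(np.uint8)
c=max(cv2.findContours(m,0,2)[0],key=cv2.contourArea); r=cv2.minAreaRect(c); b=cv2.boxPoints(r)+[278,222]
print(r); P=[onz('top',*p,.13) for p in b]
print(np.round(P,4),np.mean(P,0))
# side ends of bar: top edge ends
A,B=(540,175),(708,185)
for s,t in((A,(290,257.5)),(A,(286.75,228.75)),(B,(290,257.5)),(B,(286.75,228.75))):
    print(tri(ray('side',190+s[0]/5,150+s[1]/5),ray('top',*t)))
# socket
roi=im[214:233,163:184]; g=cv2.cvtColor(roi,cv2.COLOR_BGR2GRAY); m=(g<110).astype(np.uint8)
c=max(cv2.findContours(m,0,2)[0],key=cv2.contourArea); M=cv2.moments(c)
u,v=M['m10']/M['m00']+163,M['m01']/M['m00']+214; print(u,v,cv2.minAreaRect(c),onz('top',u,v,.092))
# bottle cap
print(onz('top',130+425/4,120+258/4,.185), onz('top',130+447/4,120+305/4,.0))
# housing top edges
for p in((40,290),(300,290),(300,560),(40,560)): print(onz('top',130+p[0]/4,120+p[1]/4,.115))
```

```text
[[-3.000e-04  4.357e-01 -9.001e-01]
 [ 8.000e-04 -9.001e-01 -4.357e-01]
 [-1.000e+00 -9.000e-04 -1.000e-04]]
((10.829267501831055, 19.963417053222656), (28.38090705871582, 6.29459810256958), 83.6598129272461)
[[ 0.474  -0.1602  0.13  ]
 [ 0.4763 -0.1781  0.13  ]
 [ 0.396  -0.1878  0.13  ]
 [ 0.3938 -0.1701  0.13  ]] [ 0.43503475 -0.17404525  0.13      ]
(array([ 0.43237924, -0.16874349,  0.12999542]), np.float64(0.08502677912987941))
(array([ 0.47431   , -0.16754562,  0.12637983]), np.float64(0.0028064487982775136))
(array([ 0.39115392, -0.17794545,  0.12659974]), np.float64(0.00041853840861204414))
(array([ 0.43150143, -0.17137003,  0.13192085]), np.float64(0.08178418029091823))
173.0 223.0 ((10.0, 9.0), (2.0, 2.0), 90.0) [0.48830917 0.16755396 0.092     ]
[ 0.58835261 -0.0252068   0.185     ] [ 0.58665069 -0.02636798  0.        ]
[0.5743156  0.26299124 0.115     ]
[0.57694713 0.07219008 0.115     ]
[0.38049524 0.06553833 0.115     ]
[0.37756272 0.2528097  0.115     ]
```

>>> play_rows(increments=[[[0,0,-1.7,-2.6,0],[0,0,-1.7,-2.6,0],[0,0,-1.7,-2.6,0],[0,0,-1.7,-2.6,0],[0,0,-1.7,-2.6,0],[0,0,-1.7,-2.6,0],[0,0,-1.7,-2.6,0],[0,0,-1.7,-2.6,0],[0,0,-1.7,-2.6,0],[0,0,-1.7,-2.6,0],[0,0,-1.7,-2.6,0],[0,0,-1.7,-2.6,0]]], newtons=40)

```text
time_s: 1.15
ee_pos: [0.432, -0.174, 0.2054]
eef_rot: [-0.949, 1.571, 2.643]
force: [0.9, -0.3, -1.0]
grip_width: 0.094
```

>>> play_rows(increments=[[[0,0,0,0,4.7],[0,0,0,0,4.7],[0,0,0,0,4.7],[0,0,0,0,4.7],[0,0,0,0,0],[0,0,0,0,0]]])

```text
time_s: 1.65
ee_pos: [0.4315, -0.1755, 0.2053]
eef_rot: [-0.63, 1.571, 2.637]
force: [0.3, -0.6, -1.1]
grip_width: 0.094
```

Run:
```python
from h import *
o=ctrl.get_obs(); im=ctrl.camera('wrist'); cv2.imwrite('pics/w1.png',im[:,:,::-1])
print(o['ee_pos'],o['qpos'],R.from_euler('xyz',o['eef_rot']).as_matrix().round(3), proj('wrist',[.434,-.173,.13]))
np.save('w1.npy',np.r_[o['ee_pos'],o['eef_rot']])
```

```text
[ 0.4315047  -0.17545195  0.20533605] [-4.64847454e-01  1.11457206e-01  1.74847870e+00  1.14621115e-05
  1.28193103e+00  9.80699678e-01] [[-0.     0.125 -0.992]
 [ 0.    -0.992 -0.125]
 [-1.    -0.     0.   ]] [280.17851528 216.01616053]
```

View pics/w1.png

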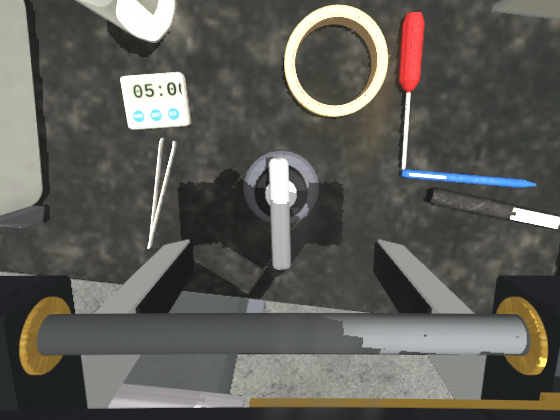

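The wrist view shows the bar running from about (278,158) to (282,269), nearly upright in the image.

Run:
```python
from h import *
a=np.load('w1.npy'); o=dict(ee_pos=a[:3],eef_rot=a[3:])
im=cv2.imread('pics/w1.png')
g=cv2.cvtColor(im,cv2.COLOR_BGR2GRAY)
for v in(165,175,215,230,245,260):
    print(v,g[v,255:312:1].tolist())
print(g[150:166,279].tolist(), g[260:276,281].tolist())
for p in((278.7,157.5),(282,269.5),(279,170),(281.7,260)): print(p,onz('wrist',*p,.13,o))
```

```text
165 [134, 143, 149, 152, 151, 151, 153, 151, 153, 152, 131, 73, 72, 109, 196, 241, 250, 253, 255, 255, 255, 255, 255, 255, 255, 255, 255, 255, 255, 254, 254, 251, 237, 166, 127, 137, 148, 156, 158, 157, 158, 158, 158, 157, 157, 157, 157, 158, 158, 158, 153, 144, 139, 137, 137, 125, 93]
175 [148, 149, 149, 143, 127, 102, 35, 41, 41, 54, 65, 56, 31, 52, 144, 232, 249, 253, 254, 255, 255, 255, 255, 255, 255, 255, 255, 255, 255, 255, 254, 253, 246, 189, 72, 72, 74, 74, 74, 75, 75, 75, 68, 61, 56, 54, 72, 127, 160, 160, 160, 159, 157, 159, 160, 158, 157]
215 [40, 54, 62, 64, 64, 65, 67, 69, 69, 69, 69, 65, 50, 34, 28, 82, 149, 168, 174, 179, 182, 183, 183, 182, 181, 181, 183, 186, 186, 184, 179, 176, 169, 160, 121, 45, 45, 48, 58, 76, 106, 129, 130, 136, 147, 144, 140, 132, 126, 122, 122, 115, 58, 56, 56, 54, 54]
230 [45, 43, 43, 43, 41, 41, 42, 42, 43, 42, 42, 44, 45, 49, 48, 65, 112, 157, 172, 176, 180, 182, 181, 180, 181, 179, 180, 182, 184, 183, 179, 175, 170, 163, 134, 76, 52, 53, 53, 53, 53, 55, 55, 55, 55, 54, 54, 53, 54, 54, 53, 52, 52, 50, 49, 47, 47]
245 [37, 37, 37, 34, 36, 35, 36, 38, 39, 39, 39, 37, 38, 37, 37, 39, 83, 147, 168, 174, 176, 180, 181, 178, 178, 177, 177, 179, 181, 180, 179, 175, 171, 165, 147, 102, 49, 49, 48, 49, 49, 50, 50, 49, 49, 49, 49, 50, 56, 73, 73, 73, 72, 72, 71, 69, 68]
260 [34, 33, 33, 37, 37, 39, 38, 39, 39, 36, 37, 36, 36, 36, 43, 59, 62, 97, 157, 172, 174, 176, 180, 178, 177, 175, 173, 174, 177, 178, 178, 173, 169, 163, 154, 121, 57, 52, 58, 63, 74, 76, 76, 76, 77, 77, 76, 77, 78, 79, 80, 77, 75, 71, 69, 69, 71]
[90, 127, 130, 132, 143, 156, 155, 168, 184, 230, 253, 254, 255, 255, 255, 255] [173, 174, 173, 173, 173, 173, 172, 165, 152, 106, 46, 45, 45, 54, 77, 83]
(278.7, 157.5) [ 0.47537517 -0.16680171  0.13      ]
(282, 269.5) [ 0.39338009 -0.1793868   0.13      ]
(279, 170) [ 0.46679976 -0.16806901  0.13      ]
(281.7, 260) [ 0.40080102 -0.17823225  0.13      ]
```

>>> play_rows(increments=[[[0,0.6,-0.2,-0.3,-1.4],[0,1.2,0,0,0],[0,1.2,0,0,0],[0,1.2,0,0,0],[0,1.2,0,0,0],[0,1.2,0,0,0],[0,1.2,0,0,0],[0,1.2,0,0,0],[0,0.8,0,0,0],[0,0.4,0,0,0],[0,0,0,0,0],[0,0,0,0,0]]])

```text
time_s: 2.7
ee_pos: [0.4345, -0.1732, 0.1037]
eef_rot: [2.515, 1.571, -0.478]
force: [0.2, -0.1, 0.3]
grip_width: 0.0942
```

Run:
```python
from h import *
o=ctrl.get_obs(); im=ctrl.camera('wrist'); cv2.imwrite('pics/w2.png',im[:,:,::-1])
print(o['ee_pos'],R.from_euler('xyz',o['eef_rot']).as_matrix().round(3),o['force'])
```

```text
[ 0.43447351 -0.17319303  0.10368455] [[ 0.     0.147 -0.989]
 [-0.    -0.989 -0.147]
 [-1.     0.    -0.   ]] [ 0.2027708  -0.1425308   0.31864982]
```

View pics/w2.png

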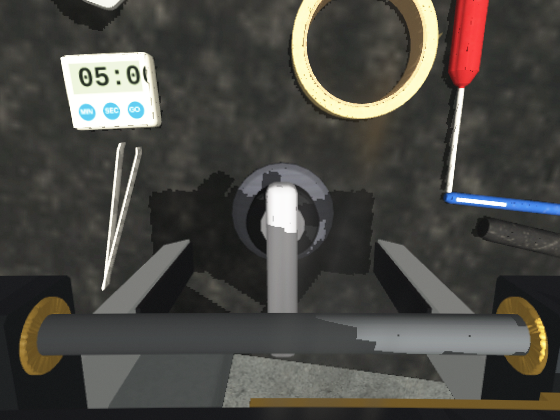

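The bar is centred between the fingers (u≈283) and square to them, so I'll close.

>>> play_rows(increments=[[[255,0,0,0,0],[255,0,0,0,0],[255,0,0,0,0],[255,0,0,0,0],[255,0,0,0,0],[255,0,0,0,0],[255,0,0,0,0],[255,0,0,0,0],[255,0,0,0,0],[255,0,0,0,0]]], newtons=45)

```text
time_s: 3.58
ee_pos: [0.4343, -0.1732, 0.1035]
eef_rot: [2.647, 1.571, -0.348]
force: [-0.7, 0.8, 0.3]
grip_width: 0.0308
```

>>> play_rows(increments=[[[255,0,0,0,0],[255,0,0,0,0],[255,0,0,0,0],[255,0,0,0,0],[255,0,0,0,0],[255,0,0,0,0]]])

```text
time_s: 4.08
ee_pos: [0.4343, -0.1732, 0.1034]
eef_rot: [-0.412, 1.571, 2.877]
force: [0.2, 0.6, 0.3]
grip_width: 0.0135
```

>>> play_rows(increments=[[[255,-0.4,0,0,0],[255,-0.8,0,0,0],[255,-1.3,0,0,0],[255,-1.6,0,0,0],[255,-1.6,0,0,0],[255,-1.6,0,0,0],[255,-1.6,0,0,0],[255,-1.6,0,0,0],[255,-1.6,0,0,0],[255,-1.6,0,0,0],[255,-1.3,0,0,0],[255,-0.5,0,0,0]]])

```text
time_s: 5.08
ee_pos: [0.4347, -0.1733, 0.261]
eef_rot: [2.538, 1.568, -0.457]
force: [-0.0, 0.7, -1.0]
grip_width: 0.0135
```

Run:
```python
from h import *
o=ctrl.get_obs(); im=ctrl.camera('side'); cv2.imwrite('pics/s3.png',im[:,:,::-1])
print(o['ee_pos'],o['grip_width'],R.from_euler('xyz',o['eef_rot']).as_matrix().round(3),o['force'],o['qpos'])
g=o['ee_pos']+[0,0,.0188]
for d in(0,-.108): print(proj('side',g+[0,0,d]))
crop('pics/s3.png',200,60,240,180,3,'pics/s3c.png')
```

```text
[ 0.43466663 -0.1733043   0.26096021] 0.013467080005829215 [[ 0.003  0.147 -0.989]
 [-0.001 -0.989 -0.147]
 [-1.     0.002 -0.003]] [-0.00918199  0.68452506 -0.9620238 ] [-4.57687184e-01  7.23469971e-02  1.66080248e+00  3.09319378e-06
  1.40533494e+00  9.65968852e-01]
[316.24951797 128.97648812]
[314.85792248 169.90671231]
```

View pics/s3c.png

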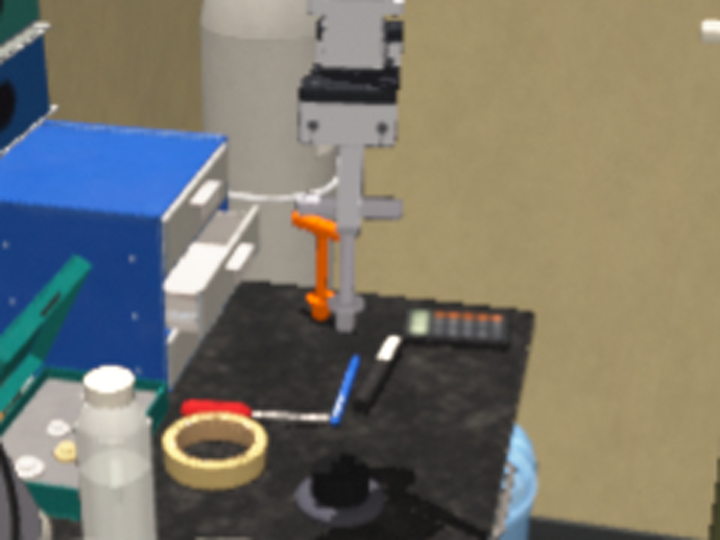

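>>> play_rows(increments=[[[255,0,-1.4,0,0],[255,0,-2.5,0,0],[255,0,-3.2,-0.2,0],[255,0,-3.4,-0.2,0],[255,0,-3.4,-0.2,0],[255,0,-3.4,-0.2,0],[255,0,-3.4,-0.2,0],[255,0,-3.4,-0.2,0],[255,0,-3.4,-0.2,0],[255,0,-3.2,0,0],[255,0,-2.2,0,0],[255,0,-1.2,0,0]]])

```text
time_s: 6.13
ee_pos: [0.3973, 0.1684, 0.2579]
eef_rot: [-0.178, 1.57, 3.113]
force: [0.8, -0.4, -0.0]
grip_width: 0.0137
```

>>> play_rows(increments=[[[255,0,0,0,0],[255,0,0,0,0],[255,0,0,0,0]]])

```text
time_s: 6.38
ee_pos: [0.3982, 0.1656, 0.2582]
eef_rot: [0.469, 1.57, -2.526]
force: [0.1, -0.2, -1.6]
grip_width: 0.0136
```

Run:
```python
from h import *
o=ctrl.get_obs(); im=ctrl.camera('wrist'); cv2.imwrite('pics/w4.png',im[:,:,::-1])
np.save('w4.npy',np.r_[o['ee_pos'],o['eef_rot']])
print(o['ee_pos'],o['grip_width'],R.from_euler('xyz',o['eef_rot']).as_matrix().round(3),o['force'],o['qpos'],proj('wrist',[.488,.1675,.092],o))
```

```text
[0.39816145 0.165574   0.25817071] 0.013570727194053566 [[-0.     0.146 -0.989]
 [-0.    -0.989 -0.146]
 [-1.     0.     0.   ]] [ 0.10185845 -0.21788605 -1.62906899] [ 3.09218845e-01 -9.84005334e-03  1.75191336e+00 -1.69716630e-04
  1.40004835e+00  1.73323775e+00] [295.63568724  99.4907981 ]
```

View pics/w4.png

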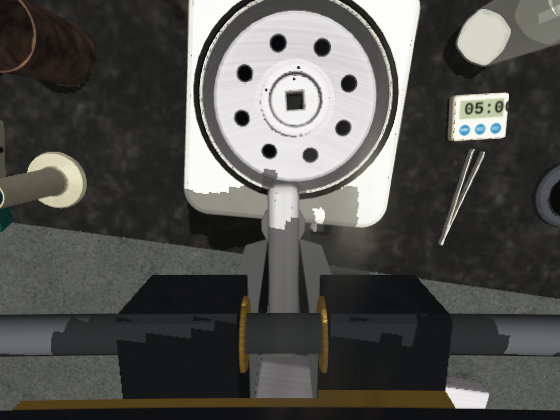

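The socket shows as a dark square at about (295,100), and the top-view estimate projects to (295.6,99.5), so they agree. Next I'll measure its centre and its yaw.

Run:
```python
from h import *
a=np.load('w4.npy'); o=dict(ee_pos=a[:3],eef_rot=a[3:])
im=cv2.imread('pics/w4.png'); crop('pics/w4.png',255,60,80,80,8,'pics/w4c.png')
g=cv2.cvtColor(im,cv2.COLOR_BGR2GRAY)[85:116,280:311]
for T in(60,90,120,150):
    m=(g<T).astype(np.uint8); cs=[c for c in cv2.findContours(m,0,2)[0]]
    c=max(cs,key=cv2.contourArea); r=cv2.minAreaRect(c); b=cv2.boxPoints(r)+[280,85]
    P=np.array([onz('wrist',*p,.092,o)[:2] for p in b]); e=P[1]-P[0]; e2=P[2]-P[1]
    print(T,r[0][0]+280,r[0][1]+85,r[1:],P.mean(0).round(4),np.linalg.norm(e).round(4),np.linalg.norm(e2).round(4),np.degrees(np.arctan2(e[1],e[0]))%90)
# housing symmetry / rotor dot marks: bar direction held
```

```text
60 294.5 100.5 ((15.0, 15.0), 90.0) [0.487  0.1684] 0.0135 0.013 8.384571647563789
90 294.4794111251831 100.23235321044922 ((16.64314079284668, 16.259660720825195), 85.60128784179688) [0.4872 0.1684] 0.0147 0.0144 12.5559130487012
120 294.67586040496826 100.1103458404541 ((17.605642318725586, 16.775188446044922), 85.2363510131836) [0.4873 0.1683] 0.0151 0.0152 12.899861297738028
150 295.0 100.0 ((18.0, 18.0), 90.0) [0.4874 0.168 ] 0.0162 0.0156 8.382351803941376
```

View pics/w4c.png

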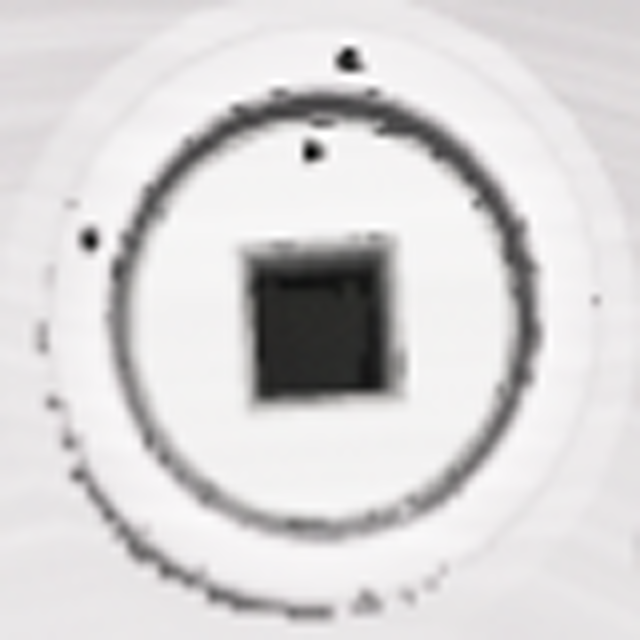

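Run:
```python
from h import *
a=np.load('w4.npy'); o=dict(ee_pos=a[:3],eef_rot=a[3:])
g=cv2.cvtColor(cv2.imread('pics/w4.png'),cv2.COLOR_BGR2GRAY).astype(float)
def cross(p,d,T=150):  # first subpixel crossing dark->bright outward from centre
    t=np.arange(5,15,.1); q=np.array(p)[:,None]+np.array(d)[:,None]*t
    v=cv2.remap(g.astype(np.float32),q[0].astype(np.float32)[None],q[1].astype(np.float32)[None],1)[0]
    i=np.argmax(v>T); return q[:,i]
c=np.array([295.3,100.2])
for T in(100,150,190):
    L=[]
    for d,n in(((1,0),(0,1)),((-1,0),(0,1)),((0,1),(1,0)),((0,-1),(1,0))):
        pts=[cross(c+np.array(n)*s-np.array(d)*0,d,T) for s in np.arange(-6,6.1,.75)]
        W=np.array([onz('wrist',*p,.092,o)[:2] for p in pts])
        f=cv2.fitLine(W.astype(np.float32)*1000,cv2.DIST_HUBER,0,.1,.001).ravel(); L.append(f)
    angs=[np.degrees(np.arctan2(f[1],f[0]))%90 for f in L]
    def inter(f,h): 
        A=np.array([[f[0],-h[0]],[f[1],-h[1]]]); t=np.linalg.solve(A,h[2:]-f[2:]); return f[2:]+f[:2]*t[0]
    C=np.array([inter(L[i],L[j]) for i in(0,1) for j in(2,3)])
    print(T,np.round(angs,2),C.mean(0),np.linalg.norm(C[0]-C[1]),np.linalg.norm(C[0]-C[2]))
# dots
cc=onz('wrist',295.5,100,.092,o)
for n,u,v,z in(('lock',312,150,.092),('h1',348,60,.1),('h2',90,240,.1)):
    p=onz('wrist',255+u/8,60+v/8,z,o)-cc; print(n,np.degrees(np.arctan2(p[1],p[0])),np.hypot(*p[:2]))
# key bar yaw in hand
print('tool yaw',np.degrees(np.arctan2(.146,.989)))
for v in(188,200,215,228,240): 
    r=g[v,255:312]; print(v,[int(x) for x in r])
```

```text
100 [11.85 12.31 12.33 12.05] [487.13593 168.37082] 14.879056 14.908809
150 [12.94 14.13 13.26 11.57] [487.34613 168.29951] 16.086515 16.12084
190 [16.69 13.79 13.11 13.1 ] [487.44247 168.2551 ] 17.636393 18.024502
lock 13.144293750996633 0.01816030989031095
h1 3.808918275090456 0.026381650556180466
h2 81.67029798000053 0.027226092403631864
tool yaw 8.397572574718508
188 [28, 32, 32, 33, 28, 26, 21, 22, 43, 69, 96, 115, 117, 114, 96, 127, 153, 164, 172, 182, 188, 194, 194, 194, 193, 194, 195, 194, 196, 196, 198, 197, 197, 197, 198, 197, 192, 188, 182, 173, 164, 142, 105, 90, 92, 90, 92, 91, 95, 100, 101, 101, 101, 101, 102, 100, 100]
200 [147, 146, 146, 147, 145, 145, 146, 146, 146, 145, 146, 141, 118, 110, 142, 166, 177, 187, 198, 180, 159, 226, 227, 226, 227, 226, 226, 225, 225, 225, 224, 225, 226, 226, 226, 225, 220, 215, 209, 204, 197, 189, 170, 140, 134, 149, 149, 149, 149, 149, 149, 151, 150, 150, 150, 151, 150]
215 [125, 126, 126, 125, 124, 125, 125, 125, 112, 98, 110, 106, 102, 104, 138, 165, 177, 189, 198, 209, 219, 225, 226, 227, 226, 225, 225, 224, 224, 223, 225, 225, 226, 226, 225, 225, 220, 213, 208, 202, 196, 186, 166, 135, 114, 113, 111, 118, 141, 151, 150, 149, 149, 150, 150, 149, 149]
228 [16, 15, 17, 16, 16, 19, 62, 106, 107, 108, 109, 107, 98, 82, 84, 91, 95, 98, 100, 103, 143, 196, 199, 199, 198, 198, 207, 223, 223, 196, 106, 109, 109, 110, 111, 110, 108, 108, 107, 105, 103, 101, 96, 94, 103, 110, 111, 111, 111, 99, 71, 69, 70, 71, 71, 88, 115]
240 [16, 16, 15, 20, 29, 36, 51, 58, 69, 79, 88, 88, 82, 75, 83, 90, 95, 97, 101, 102, 105, 106, 108, 107, 107, 107, 107, 106, 106, 107, 108, 109, 108, 108, 109, 109, 107, 107, 104, 104, 102, 98, 94, 83, 74, 92, 93, 92, 86, 82, 72, 69, 60, 56, 54, 52, 51]
```

>>> play_rows(increments=[[[255,0,0.1,-0.8,0],[255,0,0.2,-1.6,0],[255,0,0.2,-1.8,0],[255,0,0.2,-1.8,0],[255,0,0.2,-1.6,0],[255,0,0.13,-1.26,0],[255,1,0,0,-1.4],[255,1.4,0,0,-1.4],[255,1.4,0,0,-1.4],[255,1.2,0,0,0],[255,0.6,0,0,0],[255,0,0,0,0]]])

```text
time_s: 7.43
ee_pos: [0.4867, 0.1685, 0.2009]
eef_rot: [0.042, 1.568, -2.88]
force: [0.3, 0.2, -0.6]
grip_width: 0.0138
```

>>> play_rows(increments=[[[255,0,0,0,0],[255,0,0,0,0]]])

```text
time_s: 7.6
ee_pos: [0.4876, 0.169, 0.2031]
eef_rot: [-3.073, 1.57, 0.289]
force: [1.1, -0.5, -0.9]
grip_width: 0.0138
```

Run:
```python
from h import *
o=ctrl.get_obs(); im=ctrl.camera('side'); cv2.imwrite('pics/s5.png',im[:,:,::-1])
M=R.from_euler('xyz',o['eef_rot']).as_matrix()
print(o['ee_pos'],o['grip_width'],M.round(3),o['force'],np.degrees(np.arctan2(-M[1,2],-M[0,2])))
crop('pics/s5.png',190,180,120,130,5,'pics/s5c.png')
g=o['ee_pos']+[0,0,.0188-.108]
for P in (g,[.4873,.1683,.092]): print((proj('side',P)-[190,180])*5)
```

```text
[0.48757705 0.16896188 0.20314382] 0.013843299915653577 [[ 0.001  0.219 -0.976]
 [ 0.    -0.976 -0.219]
 [-1.    -0.    -0.001]] [ 1.05932599 -0.53384938 -0.89834689] 12.62553131346555
[309.71642382 457.45563347]
[313.26402036 499.43155692]
```

View pics/s5c.png

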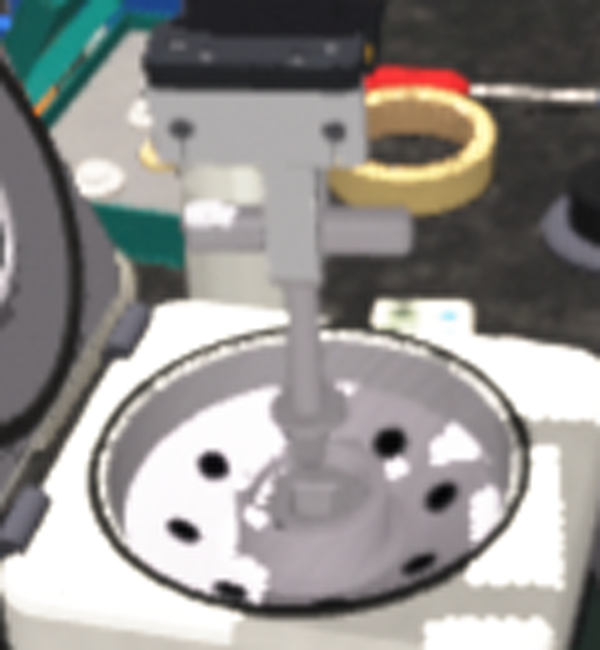

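>>> play_rows(increments=[[[255,0.6,0.06,0,0],[255,0.8,0,0,0],[255,0.5,0,0,0],[255,0.4,0,0,0],[255,0.3,0,0,0],[255,0,0,0,0]]])

```text
time_s: 8.15
ee_pos: [0.4872, 0.1684, 0.1757]
eef_rot: [0.026, 1.57, -2.895]
force: [-0.0, -0.2, -2.0]
grip_width: 0.0137
```

>>> play_rows(increments=[[[255,0.3,0,0,0],[255,0.3,0,0,0],[255,0.3,0,0,0],[255,0,0,0,0]]])

```text
time_s: 8.48
ee_pos: [0.4872, 0.1684, 0.1668]
eef_rot: [-0.0, 1.57, -2.922]
force: [0.6, -0.3, -1.4]
grip_width: 0.0136
```

>>> play_rows(increments=[[[255,0.3,0,0,0],[255,0.3,0,0,0],[255,0.2,0,0,0],[255,0.1,0,0,0],[255,0,0,0,0]]])

```text
time_s: 8.9
ee_pos: [0.4878, 0.1686, 0.1593]
eef_rot: [-3.084, 1.569, 0.278]
force: [-2.6, -0.6, 9.2]
grip_width: 0.0139
```

The key meets about 9 N at TCP z=0.1593, against an expected home height of 0.1592, so it is home. Now the turn.

>>> play_rows(increments=[[[255,0,0,0,-2],[255,0,0,0,-4],[255,0,0,0,-5],[255,0,0,0,-5],[255,0,0,0,-5],[255,0,0,0,-5],[255,0,0,0,-5],[255,0,0,0,-4],[255,0,0,0,-3],[255,0,0,0,-2],[255,0,0,0,0]]])

```text
time_s: 9.82
ee_pos: [0.4881, 0.1685, 0.1593]
eef_rot: [2.391, 1.569, 0.17]
force: [0.3, -1.0, 6.3]
grip_width: 0.0137
```

Run:
```python
from h import *
o=ctrl.get_obs(); im=ctrl.camera('side'); cv2.imwrite('pics/s6.png',im[:,:,::-1])
M=R.from_euler('xyz',o['eef_rot']).as_matrix()
print(o['ee_pos'],o['grip_width'],o['force'],o['moment'],np.degrees(np.arctan2(-M[1,2],-M[0,2])))
crop('pics/s6.png',190,180,120,130,5,'pics/s6c.png')
```

```text
[0.48807264 0.16845681 0.15930407] 0.01374713886033707 [ 0.27198696 -0.97451359  6.32137864] [-0.24042927 -0.06189308 -0.09138188] 52.75039614972512
```

View pics/s6c.png

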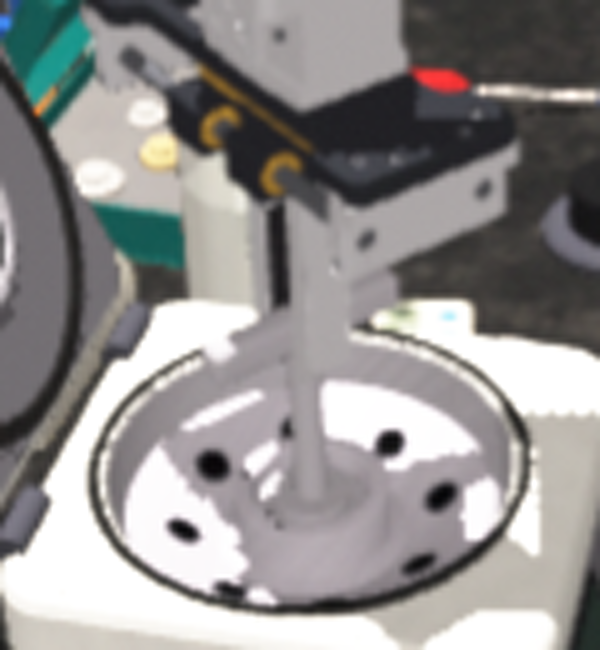

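>>> play_rows(increments=[[[255,0,0,0,-3],[255,0,0,0,-5],[255,0,0,0,-5],[255,0,0,0,-5],[255,0,0,0,-4],[255,0,0,0,-3],[255,0,0,0,-1],[255,0,0,0,0]]])

```text
time_s: 10.53
ee_pos: [0.488, 0.1685, 0.1593]
eef_rot: [1.993, 1.569, 0.225]
force: [-1.4, -0.6, 5.8]
grip_width: 0.0134
```

```bash
cat > st.py <<'E'
from h import *
o=ctrl.get_obs(); M=R.from_euler('xyz',o['eef_rot']).as_matrix()
print(o['ee_pos'].round(4),o['grip_width'].round(4),o['force'].round(1),o['moment'].round(3),np.degrees(np.arctan2(-M[1,2],-M[0,2])).round(2),o['qpos'].round(3))
E
python3 st.py
```

```text
Traceback (most recent call last):
  File "st.py", line 3, in <module>
    print(o['ee_pos'].round(4),o['grip_width'].round(4),o['force'].round(1),o['moment'].round(3),np.degrees(np.arctan2(-M[1,2],-M[0,2])).round(2),o['qpos'].round(3))
                               ^^^^^^^^^^^^^^^^^^^^^
AttributeError: 'float' object has no attribute 'round'
```

```bash
sed -i "s/o\['grip_width'\].round(4)/round(o['grip_width'],4)/" st.py; python3 st.py
```

```text
[0.488  0.1685 0.1593] 0.0134 [-1.4 -0.6  5.8] [-0.119 -0.029 -0.131] 78.7 [ 0.262  0.268  1.674 -0.     1.198  0.459]
```

>>> play_rows(increments=[[[255,0,0,0,-2],[255,0,0,0,-2],[255,0,0,0,0]]])

```text
time_s: 10.78
ee_pos: [0.488, 0.1685, 0.1593]
eef_rot: [1.954, 1.569, 0.257]
force: [-0.0, -0.6, 5.5]
grip_width: 0.0138
```

```bash
python3 st.py
```

```text
[0.488  0.1685 0.1593] 0.0138 [-0.  -0.6  5.5] [-0.088 -0.017 -0.162] 82.74 [ 0.262  0.268  1.674 -0.     1.198  0.388]
```

>>> play_rows(increments=[[[255,0,0,0,-2],[255,0,0,0,-1],[255,0,0,0,0]]])

```text
time_s: 11.03
ee_pos: [0.488, 0.1685, 0.1593]
eef_rot: [1.907, 1.569, 0.261]
force: [-0.3, 0.3, 7.5]
grip_width: 0.0137
```

```bash
python3 st.py
```

```text
[0.488  0.1685 0.1593] 0.0137 [-0.3  0.3  7.5] [-0.102 -0.047 -0.218] 85.68 [ 0.262  0.268  1.674 -0.     1.198  0.337]
```

>>> play_rows(increments=[[[255,0,0,0,-1.5],[255,0,0,0,-1.5],[255,0,0,0,0]]])

```text
time_s: 11.28
ee_pos: [0.488, 0.1686, 0.1593]
eef_rot: [1.853, 1.569, 0.26]
force: [-0.8, -0.7, 5.2]
grip_width: 0.0135
```

```bash
python3 st.py
```

```text
[0.488  0.1686 0.1593] 0.0135 [-0.8 -0.7  5.2] [-0.097 -0.014 -0.109] 88.71 [ 0.262  0.268  1.674 -0.     1.198  0.284]
```

>>> play_rows(increments=[[[255,0,0,0,-1.5],[255,0,0,0,-1.5],[255,0,0,0,0]]])

```text
time_s: 11.53
ee_pos: [0.488, 0.1686, 0.1593]
eef_rot: [1.83, 1.569, 0.289]
force: [-0.2, -0.3, 6.6]
grip_width: 0.0136
```

```bash
python3 st.py
```

```text
[0.488  0.1686 0.1593] 0.0136 [-0.2 -0.3  6.6] [-0.094 -0.004 -0.321] 91.7 [0.262 0.268 1.674 0.    1.198 0.232]
```

>>> play_rows(increments=[[[255,0,0,0,-1.5],[255,0,0,0,-1.5],[255,0,0,0,0]]])

```text
time_s: 11.78
ee_pos: [0.488, 0.1686, 0.1593]
eef_rot: [1.873, 1.569, 0.383]
force: [-0.3, -0.8, 5.8]
grip_width: 0.0139
```

```bash
python3 st.py
python3 - <<'E'
from h import *
im=ctrl.camera('wrist'); cv2.imwrite('pics/w7.png',im[:,:,::-1])
E
```

```text
[0.488  0.1686 0.1593] 0.0139 [-0.3 -0.8  5.8] [-0.002  0.04  -0.722] 94.67 [0.261 0.268 1.674 0.    1.198 0.18 ]
```

View pics/w7.png

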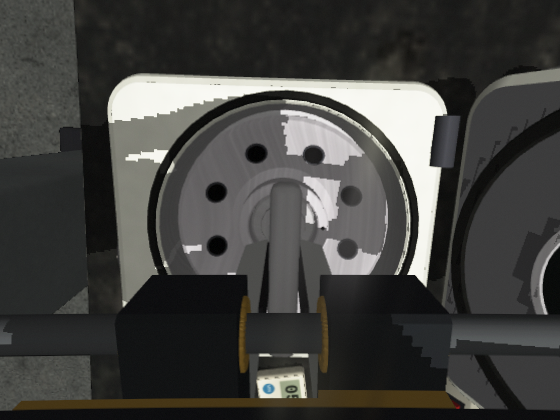

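The moment rose to 0.72 N·m, well above the 0.2 N·m friction, so the lock is at its stop. I'll release the key and raise the arm.

>>> play_rows(increments=[[[200,0,0,0,0],[120,0,0,0,0],[60,0,0,0,0],[40,0,0,0,0],[40,0,0,0,0],[40,0,0,0,0],[40,0,0,0,0],[40,0,0,0,0],[40,0,0,0,0],[40,0,0,0,0]]])

```text
time_s: 12.67
ee_pos: [0.4875, 0.1684, 0.1584]
eef_rot: [-2.445, 1.571, 2.348]
force: [0.6, -0.0, -0.2]
grip_width: 0.0765
```

```bash
python3 st.py
python3 - <<'E'
from h import *
im=ctrl.camera('wrist'); cv2.imwrite('pics/w8.png',im[:,:,::-1])
E
```

```text
[0.4875 0.1684 0.1584] 0.0765 [ 0.6 -0.  -0.2] [-0.034 -0.114 -0.056] 94.63 [0.262 0.269 1.675 0.    1.198 0.181]
```

View pics/w8.png

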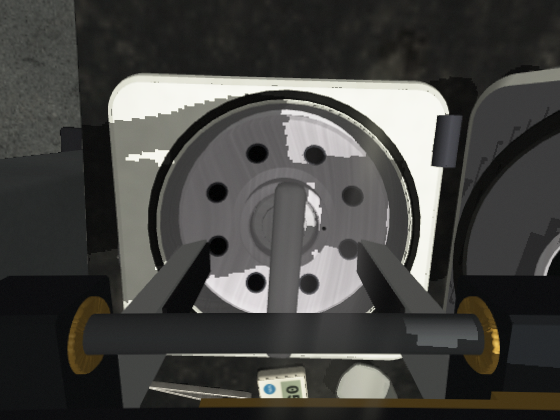

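>>> play_rows(increments=[[[40,-0.5,0,0,0],[40,-1.2,0,0,0],[40,-1.8,0,0,0],[40,-2,0,0,0],[40,-2,0,0,0],[40,-2,0,0,0],[40,-1.5,0,0,0],[40,-0.5,0,0,0],[40,0,0,0,0],[40,0,0,0,0]]])

```text
time_s: 13.55
ee_pos: [0.4873, 0.1684, 0.2728]
eef_rot: [-1.347, 1.57, -2.838]
force: [-1.2, -0.1, -0.2]
grip_width: 0.0796
```

```bash
python3 st.py
python3 - <<'E'
from h import *
o=ctrl.get_obs(); np.save('w9.npy',np.r_[o['ee_pos'],o['eef_rot']])
im=ctrl.camera('wrist'); cv2.imwrite('pics/w9.png',im[:,:,::-1])
im=ctrl.camera('side'); cv2.imwrite('pics/s9.png',im[:,:,::-1])
crop('pics/s9.png',190,180,120,130,5,'pics/s9c.png')
crop('pics/w9.png',180,100,200,200,4,'pics/w9c.png')
crop('pics/w9.png',220,110,130,130,5,'pics/w9c.png')
E
```

```text
[0.4873 0.1684 0.2728] 0.0796 [-1.2 -0.1 -0.2] [-0.001 -0.074  0.023] 94.63 [ 0.262  0.178  1.515 -0.     1.449  0.181]
```

View pics/w9.png

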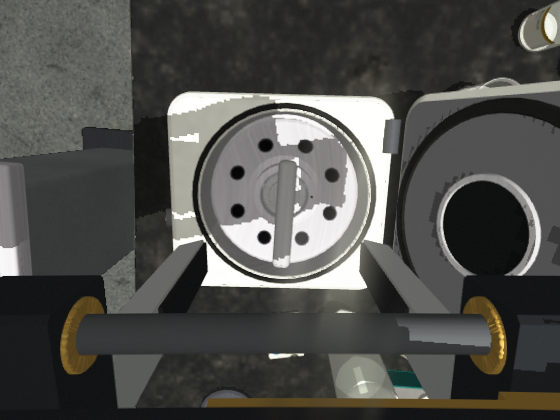

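View pics/s9c.png

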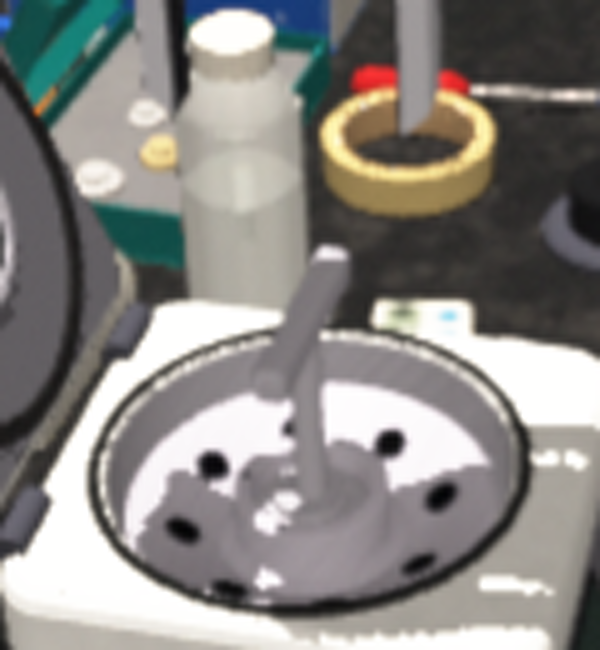

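The key stands upright and clear of the gripper, and the bottle is standing. In the wrist view the bar runs from about (288,163) to (282,264). I'll measure the final bar yaw and try to see the lock's dot.

Run:
```python
from h import *
a=np.load('w9.npy'); o=dict(ee_pos=a[:3],eef_rot=a[3:])
A,B=onz('wrist',288.3,161,.186,o),onz('wrist',282.3,266,.186,o); d=A-B
print(A,B,(A+B)/2,np.hypot(*d[:2]),np.degrees(np.arctan2(d[1],d[0])))
for ang in(3.8,81.2):   # where dots should be: hub dots r=.0265 z=.1 ; lock dot r=.018
    for r,z in((.0265,.1),(.018,.092)):
        t=np.radians(ang); print(ang,r,(proj('wrist',[.4873+r*np.cos(t),.1683+r*np.sin(t),z],o)-[220,110])*5)
```

```text
[0.4871593  0.21009345 0.186     ] [0.48933386 0.12882197 0.186     ] [0.48824658 0.16945771 0.186     ] 0.08130056687736884 91.53268463921484
3.8 0.0265 [453.5109417 430.3903852]
3.8 0.018 [408.33371716 422.42633102]
81.2 0.0265 [350.70595205 297.28107501]
81.2 0.018 [339.87362891 334.35396834]
```

View pics/w9c.png

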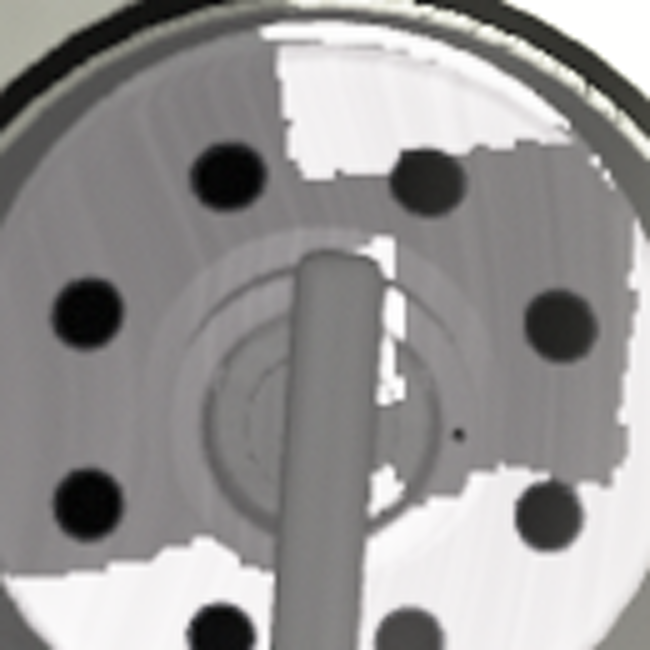

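The bar hides the lock's dot and the free mark, so I'll shift the arm aside and look again.

>>> play_rows(increments=[[[40,0,-1,0,0],[40,0,-2,0,0],[40,0,-2,0,0],[40,0,-2,0,0],[40,0,-1.5,0,0],[40,0,-0.5,0,0],[40,0,0,0,0],[40,0,0,0,0]]])

```text
time_s: 14.32
ee_pos: [0.3981, 0.1612, 0.2732]
eef_rot: [-1.121, 1.571, -2.61]
force: [-0.2, -0.6, 0.6]
grip_width: 0.0793
```

Run:
```python
from h import *
o=ctrl.get_obs(); np.save('w10.npy',np.r_[o['ee_pos'],o['eef_rot']])
im=ctrl.camera('wrist'); cv2.imwrite('pics/w10.png',im[:,:,::-1])
top=ctrl.camera('top'); cv2.imwrite('pics/t10.png',top[:,:,::-1])
c=proj('wrist',[.4873,.1683,.092],o); print(c); u,v=(c-50).astype(int); print(u,v)
crop('pics/w10.png',max(u,0),max(v,0),100,100,6,'pics/w10c.png')
for ang in(3.8,81.2):
    for r,z in((.0265,.1),(.018,.092)):
        t=np.radians(ang); print(ang,r,(proj('wrist',[.4873+r*np.cos(t),.1683+r*np.sin(t),z],o)-[u,v])*6)
```

```text
[372.75503364 194.21371269]
322 144
3.8 0.0265 [478.76103679 312.29655521]
3.8 0.018 [412.48881423 302.77054504]
81.2 0.0265 [364.04751216 152.46225882]
81.2 0.018 [335.97919042 197.03713389]
```

View pics/w10c.png

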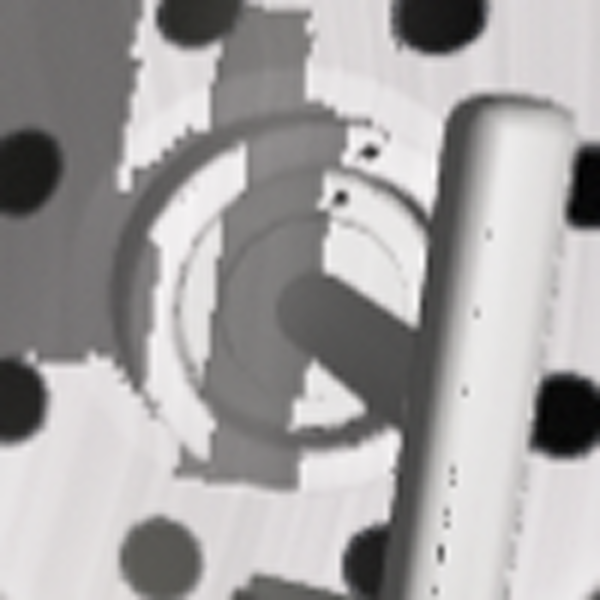

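View pics/t10.png

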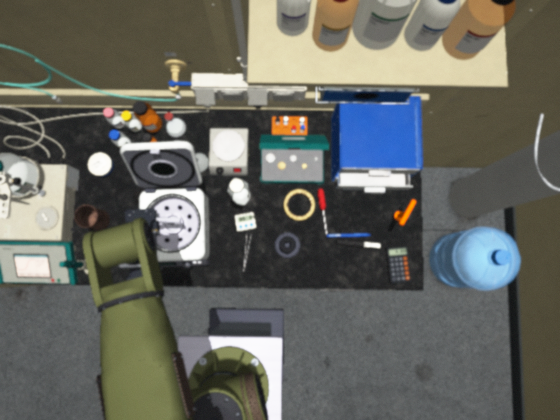

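The lock's dot is at (340,198) in the crop, in line with the free mark at (369,152); the stop position predicted (336,197) and (364,152). The collar sits flush on the lock, and the bottle still stands in its place. I'll hand in.

```bash
python3 -c "
from station import ctrl
print(ctrl.hand_in())"
```

```text
the job is handed in; nothing more can be done
None
```

I lifted the bare steel key out of its stand, pushed it fully into the rotor's socket and turned it anticlockwise to the stop. I then let go, moved the arm clear and handed in at about 14.4 s.

**What the last checks showed:**
- **Key home:** it met 9 N at a TCP height of 159.3 mm, against 159.2 mm expected. The last pictures show the collar down on the lock and the key standing upright.
- **Lock at the stop:** the moment rose to 0.72 N·m, well above the 0.2 N·m friction. The lock's dot lines up with the free mark on the hub.
- **Surroundings:** the bottle stands where it was, and the gripper touches nothing.

**One disagreement:** I measured the final bar direction at about 91.5°, while the play in the socket should allow at most about 88°. I put this down to reading the bar's ends in the picture, since the dots and the moment both place the lock at its stop.

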